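# Coating check on three sides of a manifold block, then into the kit drawer

### The arm

A 6-joint arm with a two-finger parallel gripper is mounted at the origin on a cart in front of the work surface, level with it; the furniture and walls round the work are solid. World frame = base frame: x ahead of the robot, y to its left, z up, the work surface at z = 0. Lengths are in m, angles in degrees, forces in N, time in s.
With the tool pointing down it reaches from about 0.35 to 0.875 m from the base axis. Payload 4.2 kg.
Tool frame: the origin (TCP) lies between the finger pads; the fingertips stand 25 mm ahead of it and the grasp point (between the pads) lies 6 mm ahead of it (r.tips_ahead is the distance from the TCP to the fingertips, in m); z points along the fingers, y is the direction in which the jaws open and shut (so a half turn about z gives the same grasp; the last joint's range is limited). The gripper opens to 87 mm and grips with 3 to 60 N. Pads are 19 mm wide; open, the fingers measure 117 mm over their backs; the gripper's body (75 mm by 190 mm) begins 51 mm behind the grasp point.
Start: joints at [-60.756, 22.042, 0.453, 0, -68.411, -14.817], TCP at [0.156, -0.605, 0.248] pointing down, gripper open.
Joint ranges: [-179.83, 179.83], [-69.29, 118.12], [-61.27, 80.66], [-181.25, 117.63], [-171.15, -9.14], [-177.46, 177.46]. Speed limits (degrees/s): [159.86, 159.86, 180, 180, 180, 180].

### API

Orientations are given as a 3x3 rotation matrix whose columns are the frame's x, y, z axes.
In Python, from station import r, vision, finish_job gives the robot as it stands.
- The arm moves only by the shell command python3 -m jog 'ROWS'. ROWS is a JSON object of lists of equal length, an entry for each row: "rot": the turn, a rotation vector about the world's x, y, z in degrees, a list of three; "delta_pos": the shift along the world's x, y, z in mm, a list of three; "grip": the opening in per cent of the stroke, from 0 (shut) to 100 (fully open). A call has 1 to 10 rows; each row shifts and turns the commanded pose from where the row before left it; what a row does not reach is not made up. A row lasts 1/12 s, in which the tool goes at most 41.7 mm and 7.16 degrees, less where a joint would pass 70% of its speed; a pose out of reach is approached as far as the arm can. A call with a gripper value outside its range is refused whole. The fingers move at their own pace and stop on an object; the grip force is fixed at half the most. Time passes only in rows, so rows that do not move let the fingers close. It gives the time, the measured TCP pose, the force and the opening at its end, in the units of the state.
- r.sense(): the state, without advancing time (a new reading comes with each control period).
- vision.capture(name): name is "scene" or "top"; returns a dict with "frame" (480x640x3 uint8, red, green, blue), "K" (3x3 intrinsics, pixels), "xyz" and "orientation" of the camera in the world. Camera axes: x right, y up, looking along -z (the intrinsics and any distortion apply to the point x, -y, -z); pixel columns grow to the right and rows downward; lengths in m; the calibration is good to about 2 mm. A picture is of the moment at which its call begins. There is no depth.
- finish_job(): hands the job in, once; it reports no verdict.
The state is a dict: "time_s": time; "joints": joint angles; "joint_velocities": joint speeds; "effort": joint torques, N m; "tcp_pos": TCP position; "ee_rot": TCP orientation; "wrist_force": force on the tool from outside, world axes, zero at the start; "moment": the same for the moment, N m; "gripper_width": opening from 0.0 (shut) to 1.0 (fully open).
Only numpy, scipy, OpenCV 4.12 (cv2) and the standard library are available. Lean on these libraries where they do the work, as an engineer would, in place of code of your own. Each camera call takes 0.05 s, during which the arm holds its last target. There are 200 camera calls.

### The job

Check the coating of the blue manifold block on the bench gauge: pick the block up and press its three plain sides, one after the other in the order of their punch dots (one, two, three dots), squarely against the gauge's spring nose with the middle of the side's lower half, each time pushing the nose gently all the way in and keeping it there for a second so that the reading is stored. Then set the block down gently, upright, in the open kit drawer and push the drawer shut until it clicks fully home. Leave everything else on the bench where it is.

Things in the scene. Friction and masses are not known exactly. Their poses are not given: they have to be found in the camera images.
- manifold: Blue coated metal block, 40 x 40 x 70 mm tall, upright, 0.3 kg. Origin: centre of its underside; z up. A brass nipple (18 mm thick) sticks 20 mm out of its +x side, 20 mm above the underside. The other sides are plain, with white punch dots 60 mm up: one dot on +y, two on -x, three on -y. Grip either pair of facing sides, in the upper half.
- side_one (a point): Middle of the lower half of the block's one-dot (+y) side, on the surface, 20 mm above the underside; axes as the block's.
- side_two (a point): The same point of the two-dot (-x) side.
- side_three (a point): The same point of the three-dot (-y) side.
- gauge: Coating gauge, fixed: grey foot (130 x 96 mm), steel post, dark probe barrel (31 mm thick) leaning up towards the robot, orange read-out unit behind, 95 mm high. Origin on the bench, straight below the resting tip of the nose, which is 165 mm up; at yaw 0 the nose points to -x and the foot reaches from 20 to 150 mm behind the origin.
- probe_tip (a point): Centre of the flat end of the gauge's steel nose (16 mm thick; it stands 28 mm out of a 25 mm collar, the barrel begins 38 mm behind the tip). Moves with the nose. z axis: out of the nose, 30 degrees above level; y axis: level; x axis: upward, 30 degrees from vertical, leaning to the barrel's side.
- nose (a joint): Travel of the spring nose: 0 standing out, 0.008 m pushed fully in; it takes about 2 N to start and 7 N to push fully in, then it meets a hard stop.
- cabinet: Small grey steel cabinet, fixed, 205 mm deep (x), 160 mm wide, 112 mm tall, with one drawer that slides out to the cabinet's -x. Origin: centre of its underside.
- drawer (a joint): Opening of the drawer: 0 fully home, up to 0.165 m out. It slides easily (about 1 N); from 14 mm to 6 mm a sprung roller catch resists with about 6 N, and past 6 mm it snaps home. Let go before that, it rolls back out to 14 mm.
- drawer_floor (a point): Middle of the drawer's tray floor (inside y -67 to 67 mm, x -92 to 89 mm), 30 mm above the bench; x points into the cabinet, z up. Tray walls are 30 mm high, the red front panel 80 mm above the floor. Only the part that is pulled out is open above; inside the cabinet there are 77 mm above the floor.
- drawer_handle (a point): Middle of the drawer's bar handle (84 mm long, level), 35 mm in front of the front panel and 72 mm above the bench.
- pliers: Bystander: red-handled pliers lying on the bench, 190 mm long.
- screwdriver_red: Bystander: red screwdriver lying by the bench's front edge, 249 mm long, 28 mm thick.
- notebook: Bystander: closed blue notebook, 210 x 152 x 14 mm, a pen on it.
- tape_black: Bystander: roll of black tape lying on the cabinet, 62 mm wide, 19 mm high.
- box_flints: Bystander: small red cardboard box, 46 x 60 x 30 mm.
Things that resemble listed ones, but are neither listed nor needed, are in the scene too. Of the things that look like the manifold, the larger one is meant.

How it is judged (in metres and radians):
On the way, in this order (a step that is already met when the one before it is completed fails the run):
1. the one-dot side is held square against the nose, nose pushed in (value of joint nose above 0.0065 m and distance between side_one and probe_tip below 0.013 m and angle between the y axis of manifold and the z axis of probe_tip, either way round below 0.14 rad), for 0.5 s.
2. then the two-dot side likewise (value of joint nose above 0.0065 m and distance between side_two and probe_tip below 0.013 m and angle between the x axis of manifold and the z axis of probe_tip, either way round below 0.14 rad), for 0.5 s.
3. then the three-dot side likewise (value of joint nose above 0.0065 m and distance between side_three and probe_tip below 0.013 m and angle between the y axis of manifold and the z axis of probe_tip, either way round below 0.14 rad), for 0.5 s.
4. the block stands released on the floor of the drawer (z of manifold in the frame of drawer_floor between -0.006 and 0.006 m and x of manifold in the frame of drawer_floor between -0.09 and 0.09 m and y of manifold in the frame of drawer_floor between -0.066 and 0.066 m and angle between manifold's own z axis and vertical below 0.1 rad and contact force between the fingers and manifold below 0.1 N), for 0.2 s.
At the end, for the whole second after the job is handed in: The drawer is home in its catch (opening under 3 mm) and the block stands at rest on its floor, upright within 0.1 rad; each plain side was before held against the nose for 0.5 s with the nose in by more than 6.5 of its 8 mm, within 13 mm of the marked point and square within 0.14 rad, in dot order (value of joint drawer below 0.003 m and z of manifold in the frame of drawer_floor between -0.006 and 0.006 m and x of manifold in the frame of drawer_floor between -0.09 and 0.09 m and y of manifold in the frame of drawer_floor between -0.066 and 0.066 m and angle between manifold's own z axis and vertical below 0.1 rad and linear speed of manifold below 0.02 m/s); the robot touches nothing.
It fails at once if the nose was rammed: more than 40 N on it (contact force between manifold and gauge above 40 N).
It fails at once if the block was dropped: it fell free, faster than 0.5 m/s (contact force between the fingers and manifold below 0.1 N and linear speed of manifold above 0.5 m/s).
It fails at once if a bystander was moved by more than 30 mm (distance of any of pliers, screwdriver_red, notebook, box_flints, tape_black from where it was at the start of the episode above 0.03 m).
It also fails if it takes over 67 s, if anything falls off the work surface, if the arm or the gripper's body presses on something with over 40 N, if the wrist force passes 120 N, or if a joint passes its speed limit or range.

## Working session

There is one attempt and no reset: what is moved stays moved. The work goes in short steps, Python scripts to look and compute and a shell command to move; the robot and the scene stay as the last step left them, time stands still between calls to the robot, and variables do not carry over. Pictures are saved under pics/ and viewed, about 8 in all and at most 12, crops included, and the job is handed in when it is done.

```bash
mkdir -p pics; ls; python3 - <<'E'
from station import r, vision
import cv2, numpy as np, pickle
s=r.sense(); print(s)
for n in("scene","top"):
    c=vision.capture(n); pickle.dump(c,open(f"pics/{n}0.pkl","wb"))
    cv2.imwrite(f"pics/{n}0.png",c["frame"][:,:,::-1]); print(n,c["K"],c["xyz"],c["orientation"],[k for k in c])
E
```

```text
pics
{'time_s': 0.0, 'joints': array([-6.07580027e+01,  2.20908728e+01,  3.80859536e-01, -2.85917184e-02,
       -6.84110400e+01, -1.48168085e+01]), 'joint_velocities': array([-0.01490003,  0.02078958, -0.05277982, -0.04137987, -0.03559761,
       -0.09881977]), 'effort': array([ 1.11759124e-03, -3.90672469e+01,  1.87408233e+01,  4.22004864e+00,
        1.09306609e-02, -1.97121053e-04]), 'tcp_pos': array([ 0.15558646, -0.60476753,  0.24646677]), 'ee_rot': array([[-9.68519554e-01, -2.48936699e-01, -6.27188646e-04],
       [-2.48937473e-01,  9.68517346e-01,  2.07016534e-03],
       [ 9.21029546e-05,  2.16112637e-03, -9.99997661e-01]]), 'wrist_force': array([ 0.71530221,  0.42807424, -0.63334989]), 'moment': array([ 0.0059091 ,  0.01488617, -0.00217176]), 'gripper_width': 1.0047546783415655}
scene [[490.48732503   0.         319.04959069]
 [  0.         490.48732503 240.20311424]
 [  0.           0.           1.        ]] [0.06689609 0.70103084 0.89712935] [[-0.84124723  0.36519199 -0.39867018]
 [-0.54061656 -0.57647754  0.61270497]
 [-0.00606945  0.73096406  0.68238897]] ['frame', 'K', 'xyz', 'orientation']
top [[559.93803632   0.         314.82239927]
 [  0.         559.93803632 246.52123302]
 [  0.           0.           1.        ]] [ 0.22541473 -0.09322925  1.46008448] [[ 0.23655298  0.94806955 -0.21261893]
 [-0.97160877  0.22983326 -0.05615225]
 [-0.00436934  0.2198654   0.97552043]] ['frame', 'K', 'xyz', 'orientation']
```

View pics/scene0.png

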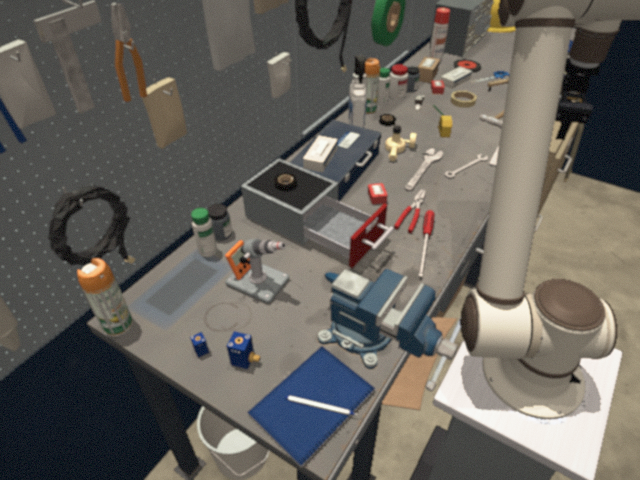

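View pics/top0.png

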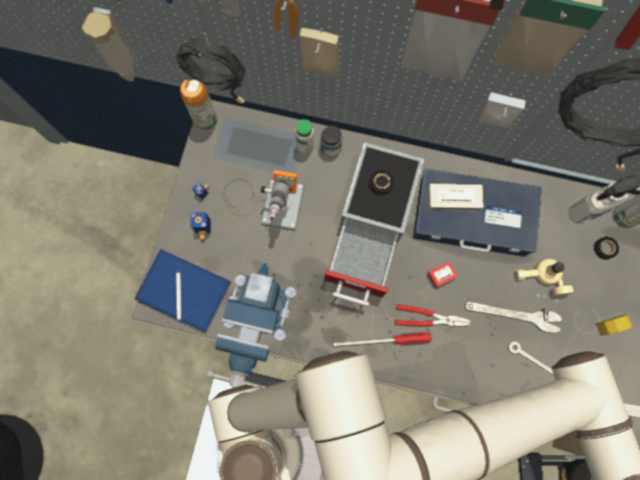

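Scene view: two blue blocks, (200,344) small and (240,349) larger with a brass nipple. The larger one fits the description. The gauge is at (257,265), the open drawer at (345,235) and a vise at (380,310). The top view shows the same blocks at (200,189) and (200,222), the gauge at (282,200) and the drawer at (365,250). Next I'll enlarge these.

```bash
python3 - <<'E'
import cv2, numpy as np
s=cv2.imread("pics/scene0.png"); t=cv2.imread("pics/top0.png")
def crop(im,x,y,w,h,k,W,H):
    c=cv2.resize(im[y:y+h,x:x+w],None,fx=k,fy=k,interpolation=cv2.INTER_CUBIC)
    for i in range(0,w,10):
        cv2.line(c,(i*k,0),(i*k,4 if i%50 else 12),(0,255,255),1)
        if (x+i)%20==0: cv2.putText(c,str(x+i),(i*k,14),0,.35,(0,255,255),1)
    for j in range(0,h,10):
        cv2.line(c,(0,j*k),(4,j*k),(0,255,255),1)
        if (y+j)%20==0: cv2.putText(c,str(y+j),(5,j*k+4),0,.35,(0,255,255),1)
    return c
a=crop(s,180,320,100,75,4,0,0); b=crop(s,220,230,100,75,4,0,0)
c=crop(t,170,170,100,75,4,0,0); d=crop(t,240,160,100,75,4,0,0)
cv2.imwrite("pics/c1.png",np.vstack([np.hstack([a,b]),np.hstack([c,d])]))
a=crop(s,290,190,130,100,6,0,0)
cv2.imwrite("pics/c2.png",crop(t,310,130,130,100*2-10,3,0,0))
b=crop(t,310,130,130,190,3,0,0);a=crop(s,240,150,160,120,2,0,0); a=crop(s,290,180,130,190//1,3,0,0)
cv2.imwrite("pics/c2.png",np.hstack([a,b]))
E
```

```text
(no output)
```

View pics/c1.png

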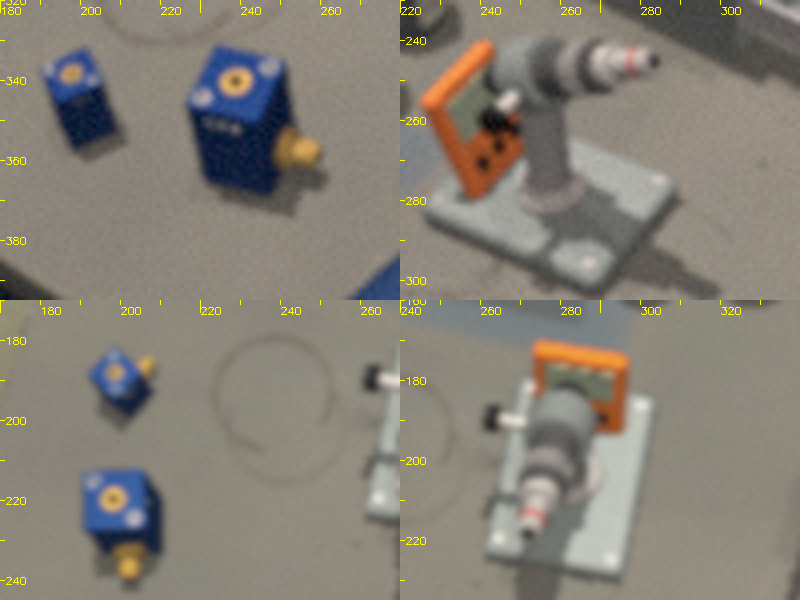

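View pics/c2.png

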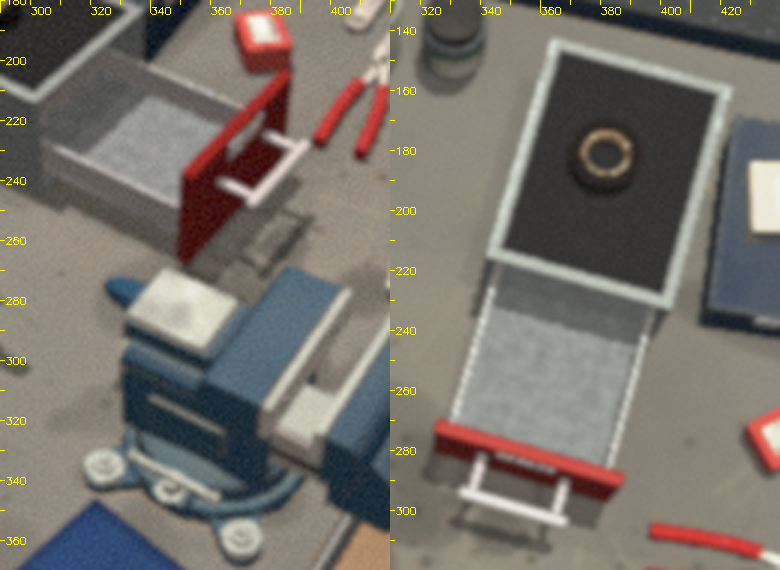

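```bash
cat > h.py <<'E'
import numpy as np, pickle, cv2
from scipy.optimize import least_squares
from scipy.spatial.transform import Rotation as R
C={n:pickle.load(open(f"pics/{n}0.pkl","rb")) for n in("scene","top")}
def proj(c,P):
    p=(np.atleast_2d(P)-c["xyz"])@c["orientation"]; p=p*[1,-1,-1]
    q=p@c["K"].T; return q[:,:2]/q[:,2:]
def plane(c,uv,z):
    d=np.linalg.inv(c["K"])@[uv[0],uv[1],1]; d=c["orientation"]@(d*[1,-1,-1])
    return c["xyz"]+d*(z-c["xyz"][2])/d[2]
def fit(obs,x0):  # obs: (cam,localP,uv); x=(x,y,yaw)
    def f(x,full=False):
        Rz=R.from_euler('z',x[2]).as_matrix(); 
        return np.concatenate([proj(C[c],Rz@np.array(P)+[x[0],x[1],0])[0]-uv for c,P,uv in obs])
    s=least_squares(f,x0,loss='soft_l1'); return s.x,f(s.x).reshape(-1,2).round(1)
E
python3 - <<'E'
from h import *
S,T=C["scene"],C["top"]
a=.02
mt=[(190.75,213),(206.25,212.5),(207,227.5),(191.25,228.25)]
print("man top corners",[plane(T,u,.07)[:2].round(3) for u in mt])
print("man top sc",[plane(S,u,.07)[:2].round(3) for u in [(235,331.25),(252,335.5),(242.5,350.5),(227,345)]])
print("bottom sc",[plane(S,u,.0)[:2].round(3) for u in [(232,365.5),(248,368.25)]])
print("tip",plane(T,(272,218.25),.165).round(3),plane(S,(283.75,245.5),.165).round(3))
print("foot",[plane(T,u,.012)[:2].round(3) for u in [(303.25,185),(295,229.5),(262,223.75)]],[plane(S,u,.012)[:2].round(3) for u in [(289.25,276.25),(269.25,302.5),(226.25,283)]])
print("cab",[plane(T,u,.112)[:2].round(3) for u in [(365.7,143.3),(423.3,160.7),(402.7,232.3),(344,214.3)]])
print("panel",[plane(T,u,.11)[:2].round(3) for u in [(325.3,271),(387.3,289.3)]])
print("handle",[plane(T,u,.072)[:2].round(3) for u in [(333.3,294),(369,304)]])
E
```

```text
man top corners [array([0.539, 0.319]), array([0.55 , 0.281]), array([0.512, 0.268]), array([0.5  , 0.306])]
man top sc [array([0.548, 0.283]), array([0.512, 0.272]), array([0.505, 0.311]), array([0.54 , 0.318])]
bottom sc [array([0.537, 0.319]), array([0.504, 0.306])]
tip [0.551 0.098 0.165] [0.55  0.099 0.165]
foot [array([0.7  , 0.061]), array([0.574, 0.053]), array([0.568, 0.142])] [array([0.576, 0.054]), array([0.567, 0.147]), array([0.692, 0.154])]
cab [array([ 0.815, -0.078]), array([ 0.803, -0.232]), array([ 0.606, -0.219]), array([ 0.617, -0.067])]
panel [array([ 0.466, -0.055]), array([ 0.458, -0.212])]
handle [array([ 0.421, -0.087]), array([ 0.418, -0.179])]
```

The two cameras agree within a few mm. I'll refine the fits and compute the grasp and press poses.

```bash
python3 - <<'E'
from h import *
a=.02;S,T=C["scene"],C["top"]
top=[(190.75,213),(206.25,212.5),(207,227.5),(191.25,228.25)]
sc=[(227,345),(235,331.25),(252,335.5),(242.5,350.5)]
loc=[(-a,-a,.07),(-a,a,.07),(a,a,.07),(a,-a,.07)]
obs=[("top",l,u) for l,u in zip(loc,top)]+[("scene",l,u) for l,u in zip(loc,sc)]+[("scene",(-a,-a,0),(232,365.5)),("scene",(a,-a,0),(248,368.25)),("scene",(.04,0,.02),(257.5,357.5)),("top",(.04,0,.02),(202,237.5))]
x,e=fit(obs,[.525,.294,np.radians(197)]); print("manifold",x[:2].round(4),np.degrees(x[2]).round(2));print(e.tolist())
g=[("top",(0,0,.165),(272,218.25)),("scene",(0,0,.165),(283.75,245.5)),("top",(.15,-.048,.012),(303.25,185)),("top",(.02,-.048,.012),(295,229.5)),("top",(.02,.048,.012),(262,223.75)),("scene",(.02,-.048,.012),(289.25,276.25)),("scene",(.02,.048,.012),(269.25,302.5)),("scene",(.15,.048,.012),(226.25,283))]
x,e=fit(g,[.55,.0985,.06]);print("gauge",x[:2].round(4),np.degrees(x[2]).round(2));print(e.tolist())
c=[("top",(.1025,.08,.112),(365.7,143.3)),("top",(.1025,-.08,.112),(423.3,160.7)),("top",(-.1025,-.08,.112),(402.7,232.3)),("top",(-.1025,.08,.112),(344,214.3))]
x,e=fit(c,[.71,-.149,-.06]);print("cab",x[:2].round(4),np.degrees(x[2]).round(2));print(e.tolist())
print("small",plane(T,(198,188),.045).round(3),plane(S,(198,338),.045).round(3))
print("vise top",plane(T,(260,285),.12).round(3),plane(S,(352,285),.12).round(3))
E
```

```text
manifold [0.5263 0.2945] 195.83
[[0.1, -0.4], [0.1, -0.4], [-0.8, -0.5], [-0.6, -0.6], [-0.7, 0.4], [-0.5, -1.4], [0.4, -1.1], [2.2, -0.3], [-1.2, -0.7], [0.3, 1.3], [2.5, 1.1], [0.3, 1.9]]
gauge [0.5502 0.098 ] 4.06
[[-0.3, 0.3], [0.1, -0.2], [0.4, -1.0], [0.3, 0.2], [-2.0, 0.2], [1.4, -0.4], [0.1, 0.1], [-2.1, -0.2]]
cab [ 0.71   -0.1487] -4.29
[[-0.4, -1.4], [2.0, -0.8], [0.4, 1.7], [-2.5, 0.5]]
small [0.616 0.327 0.045] [0.617 0.325 0.045]
vise top [0.394 0.09  0.12 ] [0.387 0.083 0.12 ]
```

```bash
python3 -m jog '{"delta_pos":[[10,20,20],[20,31,20],[20,31,20],[20,31,20],[20,31,20],[20,31,0],[20,31,0],[20,31,0],[20,31,0],[20,31,0]],"rot":[[0,0,3],[0,0,3],[0,0,3],[0,0,3],[0,0,3],[0,0,3],[0,0,3],[0,0,3],[0,0,3],[0,0,3]],"grip":[70,70,70,70,70,70,70,70,70,70]}'
```

```text
time_s: 0.93
tcp_pos: [0.3455, -0.3053, 0.3468]
ee_rot: [[-0.712, -0.702, -0.0], [-0.702, 0.712, 0.0], [-0.0, 0.0, -1.0]]
wrist_force: [0.1, -1.0, 0.5]
gripper_width: 0.704
```

```bash
python3 -m jog '{"delta_pos":[[10,33,0],[10,33,0],[10,33,0],[10,33,0],[10,33,0],[10,33,0],[10,33,0],[10,33,0],[10,33,0],[10,33,0]],"rot":[[0,0,3.4],[0,0,3.4],[0,0,3.4],[0,0,3.4],[0,0,3.4],[0,0,3.4],[0,0,3.4],[0,0,3.4],[0,0,3.4],[0,0,3.4]],"grip":[70,70,70,70,70,70,70,70,70,70]}'
python3 -m jog '{"delta_pos":[[10,33,0],[10,33,0],[10,33,0],[10,33,0],[10,33,-10],[10,33,-20],[10,33,-30],[10,33,-30],[0,6,-30],[0,0,0]],"rot":[[0,0,3.4],[0,0,3.4],[0,0,3.4],[0,0,3.4],[0,0,3.4],[0,0,3.4],[0,0,3.4],[0,0,3.4],[0,0,0],[0,0,0]],"grip":[70,70,70,70,70,70,70,70,70,70]}'
```

```text
time_s: 1.77
tcp_pos: [0.4449, 0.0246, 0.3468]
ee_rot: [[-0.197, -0.98, -0.0], [-0.98, 0.197, 0.0], [-0.0, 0.0, -1.0]]
wrist_force: [1.2, -0.8, 0.7]
gripper_width: 0.701
time_s: 2.6
tcp_pos: [0.5202, 0.2869, 0.2242]
ee_rot: [[0.27, -0.963, -0.013], [-0.963, -0.27, -0.008], [0.004, 0.014, -1.0]]
wrist_force: [-1.5, -1.1, -1.3]
gripper_width: 0.701
```

```bash
python3 -m jog '{"delta_pos":[[0,0,-30],[0,0,-20],[0,0,0],[0,0,0]],"rot":[[0,0,0],[0,0,0],[0,0,0],[0,0,0]],"grip":[70,70,70,70]}'; cat > pic.py <<'E'
import sys,cv2,numpy as np
from station import r,vision
def crop(n,x,y,w,h,k):
    im=vision.capture(n)["frame"][:,:,::-1]
    c=cv2.resize(im[y:y+h,x:x+w],None,fx=k,fy=k,interpolation=cv2.INTER_CUBIC)
    for i in range(-x%20,w,20): cv2.line(c,(i*k,0),(i*k,5),(0,255,255),1); cv2.putText(c,str(x+i),(i*k,14),0,.35,(0,255,255),1)
    for j in range(-y%20,h,20): cv2.line(c,(0,j*k),(5,j*k),(0,255,255),1); cv2.putText(c,str(y+j),(6,j*k+4),0,.35,(0,255,255),1)
    return c
a=eval(sys.argv[2]); cv2.imwrite(sys.argv[1],np.hstack([crop(*x) for x in a]))
s=r.sense(); print(s["tcp_pos"].round(4),s["wrist_force"].round(2))
E
python3 pic.py pics/p1.png '[("scene",180,290,100,100,4),("top",150,150,100,100,4)]'
```

```text
time_s: 2.93
tcp_pos: [0.5235, 0.2862, 0.1831]
ee_rot: [[0.269, -0.963, -0.0], [-0.963, -0.269, -0.001], [0.001, 0.0, -1.0]]
wrist_force: [-0.2, -0.2, 0.9]
gripper_width: 0.697
[0.5245 0.2872 0.1849] [0.38 0.46 0.14]
```

View pics/p1.png

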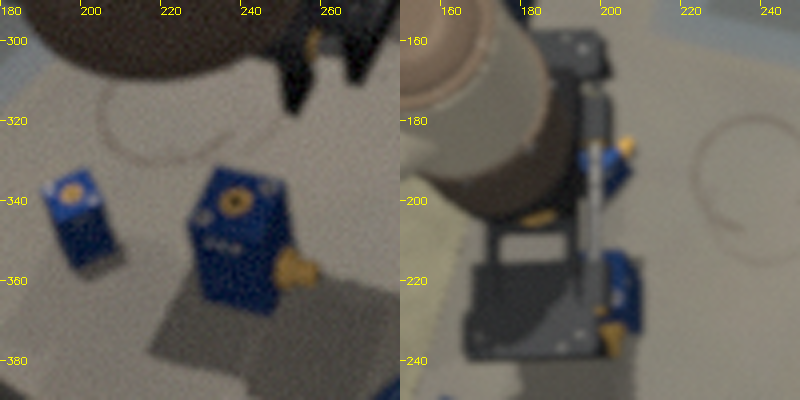

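The gripper is above the big block, which is undisturbed at scene (238,345); the three dots show at (225-235,351). I'll correct the small offset and go down.

```bash
python3 -m jog '{"delta_pos":[[2,7,-20],[0,0,-25],[0,0,-25],[0,0,-25],[0,0,-15],[0,0,-10],[0,0,-4],[0,0,0],[0,0,0]],"rot":[[0,0,0],[0,0,0],[0,0,0],[0,0,0],[0,0,0],[0,0,0],[0,0,0],[0,0,0],[0,0,0]],"grip":[70,70,70,70,70,70,70,70,70]}'
```

```text
time_s: 3.78
tcp_pos: [0.5264, 0.2947, 0.0599]
ee_rot: [[0.27, -0.963, 0.002], [-0.963, -0.27, 0.002], [-0.001, -0.003, -1.0]]
wrist_force: [-0.4, -0.6, -0.7]
gripper_width: 0.695
```

```bash
python3 -m jog '{"delta_pos":[[0,0,1],[0,0,0],[0,0,0],[0,0,0],[0,0,0],[0,0,0]],"rot":[[0,0,0],[0,0,0],[0,0,0],[0,0,0],[0,0,0],[0,0,0]],"grip":[40,10,0,0,0,0]}'
python3 -m jog '{"delta_pos":[[0,0,5],[0,0,15],[0,0,30],[0,0,30],[0,0,30],[0,0,30],[0,0,0]],"rot":[[0,0,0],[0,0,0],[0,0,0],[0,0,0],[0,0,0],[0,0,0],[0,0,0]],"grip":[0,0,0,0,0,0,0]}'
```

```text
time_s: 4.28
tcp_pos: [0.526, 0.2944, 0.06]
ee_rot: [[0.27, -0.963, 0.001], [-0.963, -0.27, 0.001], [-0.0, -0.002, -1.0]]
wrist_force: [1.6, 0.4, 2.5]
gripper_width: 0.458
time_s: 4.87
tcp_pos: [0.5277, 0.2956, 0.2057]
ee_rot: [[0.271, -0.963, 0.009], [-0.963, -0.27, 0.006], [-0.004, -0.011, -1.0]]
wrist_force: [1.8, 0.4, -1.2]
gripper_width: 0.459
```

```bash
cat > tgt.py <<'E'
import sys,numpy as np
from scipy.spatial.transform import Rotation as R
from station import r
# usage: tgt.py side depth_mm [h_press_mm]
side,d,h=int(sys.argv[1]),float(sys.argv[2])/1e3,float(sys.argv[3] if len(sys.argv)>3 else 22)/1e3
tip=np.array([.5502,.098,.165]); yaw=np.radians(3.8)
c,s=np.cos(yaw),np.sin(yaw); q=np.sqrt(.75)
n=np.array([q*c,q*s,-.5]); zb=np.array([.5*c,.5*s,q])
u=np.cross(zb,n)
X={1:n,2:u,3:-n}[side]   # tool x = block y
if side==2: X=-np.cross(n,zb)*1; xb=-n; X=np.cross(zb,xb)
xT=X; zT=-zb; yT=np.cross(zT,xT)
Rt=np.column_stack([xT,yT,zT]); p=tip+(d-.02)*n+(.060-h)*zb
st=r.sense(); Rc=np.array(st["ee_rot"])
rv=np.degrees(R.from_matrix(Rt@Rc.T).as_rotvec())
print("dpos mm",((p-st["tcp_pos"])*1e3).round(1),"rot",rv.round(2),"t",st["time_s"])
print("n",n.round(3),"force along -n",round(-st["wrist_force"]@n,2),st["wrist_force"].round(2))
print("joints",st["joints"].round(1))
E
python3 -m jog '{"delta_pos":[[-5,-10,20],[-5,-15,20],[-5,-20,20],[-5,-25,15],[-5,-25,0],[0,-25,0],[0,-25,0],[0,-20,0],[0,-20,0],[0,-10,0]],"rot":[[0,0,7],[0,0,7],[0,0,7],[0,0,7],[0,0,7],[0,0,7],[0,0,7],[0,0,7],[0,0,7],[0,0,7]],"grip":[0,0,0,0,0,0,0,0,0,0]}'
python3 -m jog '{"delta_pos":[[0,0,0],[0,0,0],[0,0,0],[0,0,0],[0,0,0],[0,0,0],[0,0,0],[0,0,0]],"rot":[[0,0,7],[0,0,1.3],[-0.4,6,0],[-0.4,6,0],[-0.4,6,0],[-0.4,6,0],[-0.4,6,0],[0,0,0]],"grip":[0,0,0,0,0,0,0,0]}'
python3 tgt.py 1 -40
```

```text
time_s: 5.7
tcp_pos: [0.4987, 0.0968, 0.2725]
ee_rot: [[0.997, -0.072, -0.004], [-0.072, -0.997, -0.001], [-0.004, 0.001, -1.0]]
wrist_force: [0.4, 0.8, -3.4]
gripper_width: 0.458
time_s: 6.37
tcp_pos: [0.5019, 0.0998, 0.2694]
ee_rot: [[0.859, 0.065, -0.507], [0.055, -0.998, -0.034], [-0.509, 0.001, -0.861]]
wrist_force: [1.4, 1.4, -5.0]
gripper_width: 0.457
dpos mm [ 15.4  -4.  -41.5] rot [ 0.09 -0.56  0.09] t 6.3667
n [ 0.864  0.057 -0.5  ] force along -n -3.82 [ 1.41  1.39 -5.04]
joints [  23.5   25.5    7.2  -10.1 -100.6   70.8]
```

```bash
python3 -m jog '{"delta_pos":[[5,-2,-15],[5,-2,-15],[5,0,-11],[0,0,0],[0,0,0],[0,0,0]],"rot":[[0,0,0],[0,0,0],[0,0,0],[0,0,0],[0,0,0],[0,0,0]],"grip":[0,0,0,0,0,0]}'
python3 tgt.py 1 -40; python3 pic.py pics/p2.png '[("scene",220,180,100,120,4),("top",220,150,100,120,4)]'
```

```text
time_s: 6.87
tcp_pos: [0.5155, 0.0952, 0.2341]
ee_rot: [[0.864, 0.068, -0.498], [0.06, -0.998, -0.033], [-0.499, -0.001, -0.866]]
wrist_force: [0.3, -0.2, -2.8]
gripper_width: 0.455
dpos mm [ 1.8  0.6 -6.2] rot [-0.05  0.03 -0.12] t 6.8667
n [ 0.864  0.057 -0.5  ] force along -n -1.66 [ 0.32 -0.2  -2.78]
joints [ 22.8  27.8   5.8  -9.4 -96.5  72.4]
[0.5156 0.0953 0.2344] [-0.3  -0.64 -3.58]
```

View pics/p2.png

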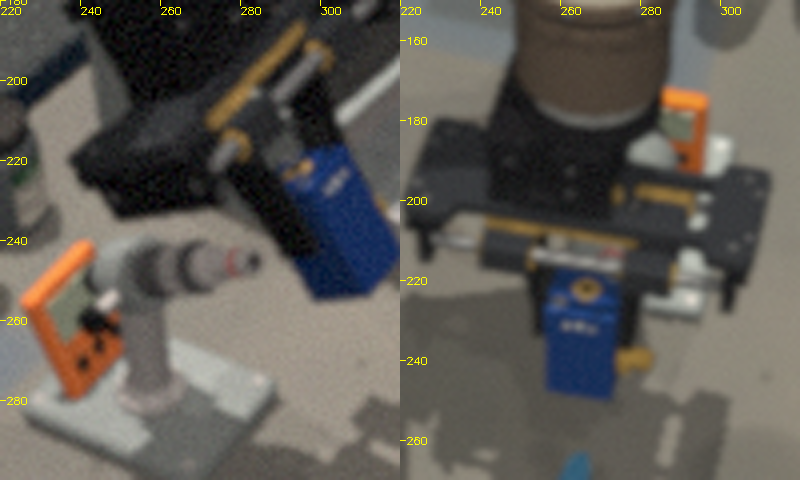

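The nose at scene (284,245) points at the lower half of the block's far side and the block looks square. The three dots face the robot, so the one-dot side faces the gauge. I'll approach.

```bash
python3 -m jog '{"delta_pos":[[2,0.5,-6],[10,0.6,-6],[8,0.5,-4.5],[4,0.3,-2],[0,0,0],[0,0,0]],"rot":[[0,0,0],[0,0,0],[0,0,0],[0,0,0],[0,0,0],[0,0,0]],"grip":[0,0,0,0,0,0]}'
python3 tgt.py 1 0
python3 -m jog '{"delta_pos":[[2.6,0.2,-1.5],[2.6,0.2,-1.5],[2.6,0.2,-1.5],[2.6,0.2,-1.5],[0,0,0],[0,0,0]],"rot":[[0,0,0],[0,0,0],[0,0,0],[0,0,0],[0,0,0],[0,0,0]],"grip":[0,0,0,0,0,0]}'
python3 tgt.py 1 0
```

```text
time_s: 7.47
tcp_pos: [0.5396, 0.0968, 0.2141]
ee_rot: [[0.863, 0.068, -0.501], [0.059, -0.998, -0.034], [-0.502, -0.001, -0.865]]
wrist_force: [0.6, -0.3, -3.1]
gripper_width: 0.459
dpos mm [12.2  1.3 -6.2] rot [-0.02 -0.14 -0.09] t 7.4667
n [ 0.864  0.057 -0.5  ] force along -n -2.05 [ 0.62 -0.26 -3.06]
joints [ 22.1  31.1   8.3  -9.1 -96.   73.2]
time_s: 7.97
tcp_pos: [0.5498, 0.0977, 0.2086]
ee_rot: [[0.863, 0.068, -0.5], [0.059, -0.998, -0.033], [-0.501, -0.001, -0.865]]
wrist_force: [-0.4, -1.1, -3.1]
gripper_width: 0.457
dpos mm [ 2.1  0.4 -0.7] rot [-0.05 -0.09 -0.11] t 7.9667
n [ 0.864  0.057 -0.5  ] force along -n -1.14 [-0.38 -1.06 -3.06]
joints [ 21.9  32.3   9.5  -9.  -96.   73.4]
```

Baseline is about -1.8. I'll advance in 1.5–2 mm steps and watch the force.

```bash
for i in 1 2; do python3 -m jog '{"delta_pos":[[1.3,0.1,-0.75],[1.3,0.1,-0.75],[0,0,0],[0,0,0]],"rot":[[0,0,0],[0,0,0],[0,0,0],[0,0,0]],"grip":[0,0,0,0]}' >/dev/null
python3 tgt.py 1 0 | head -2; done
```

```text
dpos mm [-0.5  0.2  0.7] rot [-0.05 -0.08 -0.11] t 8.3
n [ 0.864  0.057 -0.5  ] force along -n -1.3 [-0.48 -0.52 -3.5 ]
dpos mm [-2.7  0.1  1.9] rot [-0.03 -0.15 -0.12] t 8.6333
n [ 0.864  0.057 -0.5  ] force along -n 0.83 [-1.59  0.36 -1.05]
```

```bash
for i in 1 2; do python3 -m jog '{"delta_pos":[[1.3,0.1,-0.75],[1.3,0.1,-0.75],[0,0,0],[0,0,0]],"rot":[[0,0,0],[0,0,0],[0,0,0],[0,0,0]],"grip":[0,0,0,0]}' >/dev/null
python3 tgt.py 1 0 | head -2; done
```

```text
dpos mm [-5.4 -0.1  3.4] rot [-0.03 -0.14 -0.12] t 8.9667
n [ 0.864  0.057 -0.5  ] force along -n 3.25 [-3.65 -1.11  0.06]
dpos mm [-8.  -0.2  5. ] rot [-0.03 -0.14 -0.11] t 9.3
n [ 0.864  0.057 -0.5  ] force along -n 4.36 [-5.24 -0.11 -0.34]
```

```bash
python3 -m jog '{"delta_pos":[[0.9,0.1,-0.5],[0,0,0],[0,0,0]],"rot":[[0,0,0],[0,0,0],[0,0,0]],"grip":[0,0,0]}' >/dev/null
python3 tgt.py 1 0 | head -2; python3 -m jog '{"delta_pos":[[0.4,0,-0.25],[0,0,0],[0,0,0]],"rot":[[0,0,0],[0,0,0],[0,0,0]],"grip":[0,0,0]}' >/dev/null
python3 tgt.py 1 0 | head -2
```

```text
dpos mm [-8.3 -0.3  5.2] rot [-0.02 -0.23 -0.13] t 9.55
n [ 0.864  0.057 -0.5  ] force along -n 5.82 [-5.27 -0.85  2.45]
dpos mm [-8.4 -0.2  5.2] rot [-0.01 -0.27 -0.14] t 9.8
n [ 0.864  0.057 -0.5  ] force along -n 7.65 [-7.38 -0.23  2.52]
```

The position has stopped while the force rises, so the nose is at its stop. I'll hold and look.

```bash
python3 -m jog '{"delta_pos":[[0.3,0,-0.15],[0,0,0],[0,0,0],[0,0,0],[0,0,0],[0,0,0],[0,0,0],[0,0,0],[0,0,0],[0,0,0]],"rot":[[0,0,0],[0,0,0],[0,0,0],[0,0,0],[0,0,0],[0,0,0],[0,0,0],[0,0,0],[0,0,0],[0,0,0]],"grip":[0,0,0,0,0,0,0,0,0,0]}' 
python3 tgt.py 1 0 | head -2;python3 pic.py pics/p3.png '[("scene",220,180,100,120,4),("top",220,150,100,120,4)]'
```

```text
time_s: 10.63
tcp_pos: [0.5603, 0.0983, 0.2027]
ee_rot: [[0.861, 0.069, -0.503], [0.06, -0.998, -0.034], [-0.505, -0.0, -0.863]]
wrist_force: [-7.5, 0.2, 3.1]
gripper_width: 0.461
dpos mm [-8.5 -0.2  5.2] rot [-0.01 -0.31 -0.14] t 10.6333
n [ 0.864  0.057 -0.5  ] force along -n 8.04 [-7.49  0.18  3.15]
[0.5603 0.0983 0.2027] [-7.6   0.28  3.96]
```

View pics/p3.png

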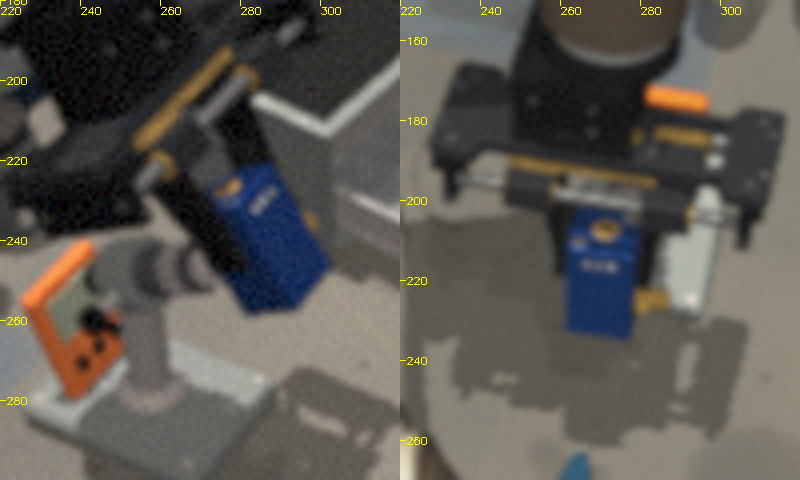

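The block is pressed on the nose and the barrel is clear. I'll check for any pivoting by predicting the block's corners.

```bash
cat > slip.py <<'E'
import sys; from h import *
from station import r
def fitslip(ob):   # ob: list of (cam, block-local corner, uv); fits rotation about tool y(=block x) and tool x, and h
    st=r.sense(); p,Rt=np.array(st["tcp_pos"]),np.array(st["ee_rot"])
    B=np.column_stack([Rt[:,1],Rt[:,0],-Rt[:,2]])
    def f(a): 
        Q=B@R.from_euler('x',a[0],degrees=True).as_matrix()
        return np.concatenate([proj(C[c],p+Q@(np.array(P)-[0,0,.060])+np.array([a[1],a[2],a[3]])/1e3)[0]-u for c,P,u in ob])
    reg=lambda a: np.concatenate([f(a),np.array(a[1:])/4])
    s=least_squares(reg,[0,0,0,0]); print("pivot deg, off mm",s.x.round(2)); print("res0",f([0]*4).reshape(-1,2).round(1).tolist()); print("res",f(s.x).reshape(-1,2).round(1).tolist())
E
python3 - <<'E'
from slip import *
a=.02
# block x -> world -y (away from scene cam), y -> gauge
fitslip([("scene",(-a,a,0),(281.75,258)),("scene",(-a,-a,0),(294.25,257)),("scene",(a,-a,0),(302.5,246.25)),("scene",(-a,-a,.07),(279,230)),("scene",(a,-a,.07),(288.5,221.7)),
("top",(-a,-a,0),(262,232.7)),("top",(a,-a,0),(277.5,234.5))])
E
```

```text
pivot deg, off mm [ 0.84  0.35 -1.5   0.52]
res0 [[-0.9, 1.3], [-0.1, 1.1], [1.1, 0.4], [-0.8, 1.6], [-0.2, -1.3], [-1.1, -0.2], [-0.2, 0.8]]
res [[-1.0, 0.6], [-0.1, 0.6], [1.1, -0.1], [-0.4, 1.0], [0.2, -1.8], [-0.4, -0.4], [0.5, 0.5]]
```

```bash
python3 -m jog '{"delta_pos":[[-4,-0.3,2.5],[-8,-0.5,5],[-12,-0.7,7],[-12,-0.7,7],[-2,0,1],[0,0,0],[0,0,0],[0,0,0],[0,0,0],[0,0,0]],"rot":[[0,0,0],[0,0,0],[0,0,0],[0,0,0],[-3.5,-0.2,-6.1],[-3.5,-0.2,-6.1],[-3.5,-0.2,-6.1],[-3.5,-0.2,-6.1],[-3.5,-0.2,-6.1],[-3.5,-0.2,-6.1]],"grip":[0,0,0,0,0,0,0,0,0,0]}'
python3 -m jog '{"delta_pos":[[0,0,0],[0,0,0],[0,0,0],[0,0,0],[0,0,0],[0,0,0],[0,0,0],[0,0,0],[0,0,0]],"rot":[[-3.5,-0.2,-6.1],[-3.5,-0.2,-6.1],[-3.5,-0.2,-6.1],[-3.5,-0.2,-6.1],[-3.5,-0.2,-6.1],[-3.5,-0.2,-6.1],[0,0,0],[0,0,0],[0,0,0]],"grip":[0,0,0,0,0,0,0,0,0]}'
python3 tgt.py 2 -20 19
```

```text
time_s: 11.57
tcp_pos: [0.5252, 0.097, 0.2241]
ee_rot: [[0.682, -0.537, -0.497], [-0.631, -0.775, -0.028], [-0.37, 0.333, -0.867]]
wrist_force: [0.3, 0.6, -2.8]
gripper_width: 0.46
time_s: 12.32
tcp_pos: [0.5243, 0.0966, 0.2243]
ee_rot: [[0.15, -0.853, -0.5], [-0.987, -0.159, -0.025], [-0.058, 0.497, -0.866]]
wrist_force: [0.0, -0.1, -3.1]
gripper_width: 0.457
dpos mm [11.8  0.4 -3.8] rot [-3.31 -0.23 -4.84] t 12.3167
n [ 0.864  0.057 -0.5  ] force along -n -1.57 [ 0.02 -0.06 -3.11]
joints [ 22.4  29.1   6.6  -9.7 -96.  -11.4]
```

```bash
python3 -m jog '{"delta_pos":[[8,0.4,-3],[8,0.4,-3],[6,0.3,-3],[4.5,0.3,-2.5],[0,0,0],[0,0,0],[0,0,0]],"rot":[[-3.3,-0.2,-4.8],[0,0,0],[0,0,0],[0,0,0],[0,0,0],[0,0,0],[0,0,0]],"grip":[0,0,0,0,0,0,0]}'
python3 tgt.py 2 0 19
```

```text
time_s: 12.9
tcp_pos: [0.5502, 0.0978, 0.2128]
ee_rot: [[0.065, -0.863, -0.502], [-0.998, -0.056, -0.034], [0.001, 0.503, -0.864]]
wrist_force: [-0.8, 0.1, -3.0]
gripper_width: 0.455
dpos mm [ 3.2  0.4 -2.3] rot [ 0.07 -0.19  0.05] t 12.9
n [ 0.864  0.057 -0.5  ] force along -n -0.82 [-0.78  0.1  -2.97]
joints [ 21.9  32.2   9.9  -9.  -96.6 -16.9]
```

```bash
python3 -m jog '{"delta_pos":[[1.7,0.1,-1],[1.7,0.1,-1],[1.7,0.1,-1],[0.9,0.1,-0.5],[0.9,0.1,-0.5],[0.9,0,-0.5],[0.9,0,-0.5],[0,0,0]],"rot":[[0,0,0],[0,0,0],[0,0,0],[0,0,0],[0,0,0],[0,0,0],[0,0,0],[0,0,0]],"grip":[0,0,0,0,0,0,0,0]}' >/dev/null
python3 tgt.py 2 0 19|head -2; python3 -m jog '{"delta_pos":[[0.9,0,-0.5],[0.9,0.1,-0.5],[0,0,0],[0,0,0]],"rot":[[0,0,0],[0,0,0],[0,0,0],[0,0,0]],"grip":[0,0,0,0]}' >/dev/null
python3 tgt.py 2 0 19|head -2
```

```text
dpos mm [-5.2 -0.   2.4] rot [ 0.11 -0.25  0.07] t 13.5667
n [ 0.864  0.057 -0.5  ] force along -n 3.34 [-3.76  1.    0.3 ]
dpos mm [-7.1 -0.2  3.5] rot [ 0.1  -0.23  0.08] t 13.9
n [ 0.864  0.057 -0.5  ] force along -n 4.55 [-4.51  0.21  1.33]
```

```bash
python3 -m jog '{"delta_pos":[[0.9,0,-0.5],[0.4,0,-0.25],[0,0,0],[0,0,0]],"rot":[[0,0,0],[0,0,0],[0,0,0],[0,0,0]],"grip":[0,0,0,0]}' >/dev/null
python3 tgt.py 2 0 19|head -2; python3 -m jog '{"delta_pos":[[0.4,0,-0.25],[0,0,0],[0,0,0]],"rot":[[0,0,0],[0,0,0],[0,0,0]],"grip":[0,0,0]}' >/dev/null
python3 tgt.py 2 0 19|head -2
```

```text
dpos mm [-8.  -0.2  4. ] rot [ 0.1  -0.29  0.07] t 14.2333
n [ 0.864  0.057 -0.5  ] force along -n 5.34 [-5.71  0.82  0.91]
dpos mm [-8.  -0.2  4.1] rot [ 0.11 -0.34  0.06] t 14.4833
n [ 0.864  0.057 -0.5  ] force along -n 6.13 [-5.56  1.47  2.83]
```

```bash
python3 -m jog '{"delta_pos":[[0.6,0,-0.35],[0,0,0],[0,0,0],[0,0,0],[0,0,0],[0,0,0],[0,0,0],[0,0,0],[0,0,0],[0,0,0]],"rot":[[0,0,0],[0,0,0],[0,0,0],[0,0,0],[0,0,0],[0,0,0],[0,0,0],[0,0,0],[0,0,0],[0,0,0]],"grip":[0,0,0,0,0,0,0,0,0,0]}' >/dev/null
python3 tgt.py 2 0 19|head -2; python3 -m jog '{"delta_pos":[[0.3,0,-0.2],[0,0,0],[0,0,0],[0,0,0],[0,0,0]],"rot":[[0,0,0],[0,0,0],[0,0,0],[0,0,0],[0,0,0]],"grip":[0,0,0,0,0]}' >/dev/null
python3 tgt.py 2 0 19|head -2;python3 pic.py pics/p4.png '[("scene",220,180,100,120,4),("top",220,150,100,120,4)]'
```

```text
dpos mm [-8.1 -0.2  4.1] rot [ 0.11 -0.42  0.04] t 15.3167
n [ 0.864  0.057 -0.5  ] force along -n 8.78 [-8.04  1.61  3.84]
dpos mm [-8.2 -0.2  4.1] rot [ 0.12 -0.46  0.03] t 15.7333
n [ 0.864  0.057 -0.5  ] force along -n 9.06 [-8.1   1.46  4.3 ]
[0.5616 0.0984 0.2065] [-8.3   1.54  4.95]
```

View pics/p4.png

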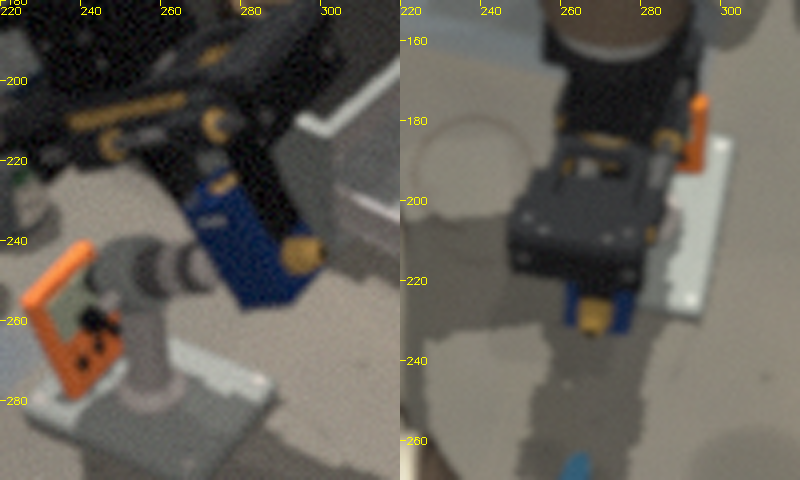

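The two-dot side is on the nose with the nipple towards the robot at top (268,228), and the nose is at its stop. Next is side three.

```bash
python3 -m jog '{"delta_pos":[[-4,-0.3,2.5],[-8,-0.5,5],[-12,-0.7,7],[-12,-0.7,7],[-2,0,1],[0,0,0],[0,0,0],[0,0,0],[0,0,0],[0,0,0]],"rot":[[0,0,0],[0,0,0],[0,0,0],[0,0,0],[-3.5,-0.2,-6.1],[-3.5,-0.2,-6.1],[-3.5,-0.2,-6.1],[-3.5,-0.2,-6.1],[-3.5,-0.2,-6.1],[-3.5,-0.2,-6.1]],"grip":[0,0,0,0,0,0,0,0,0,0]}' >/dev/null
python3 -m jog '{"delta_pos":[[0,0,0],[0,0,0],[0,0,0],[0,0,0],[0,0,0],[0,0,0],[0,0,0],[0,0,0],[0,0,0]],"rot":[[-3.5,-0.2,-6.1],[-3.5,-0.2,-6.1],[-3.5,-0.2,-6.1],[-3.5,-0.2,-6.1],[-3.5,-0.2,-6.1],[-3.5,-0.2,-6.1],[0,0,0],[0,0,0],[0,0,0]],"grip":[0,0,0,0,0,0,0,0,0]}'
python3 tgt.py 3 -3 22
```

```text
time_s: 17.42
tcp_pos: [0.5259, 0.0963, 0.2277]
ee_rot: [[-0.853, -0.146, -0.501], [-0.155, 0.988, -0.024], [0.498, 0.057, -0.865]]
wrist_force: [0.7, 0.5, -2.8]
gripper_width: 0.457
dpos mm [ 23.3   1.6 -18.3] rot [-3.27 -0.27 -4.58] t 17.4167
n [ 0.864  0.057 -0.5  ] force along -n -2.07 [ 0.73  0.5  -2.82]
joints [  22.3   29.1    7.2   -9.7  -96.6 -101.7]
```

```bash
python3 -m jog '{"delta_pos":[[8,0.5,-6],[7,0.5,-6],[5,0.3,-4],[3.5,0.3,-2.5],[0,0,0],[0,0,0],[0,0,0]],"rot":[[-3.3,-0.2,-4.6],[0,0,0],[0,0,0],[0,0,0],[0,0,0],[0,0,0],[0,0,0]],"grip":[0,0,0,0,0,0,0]}'
python3 tgt.py 3 0 22|head -2
python3 -m jog '{"delta_pos":[[1.7,0.1,-1],[1.7,0.1,-1],[0.9,0.1,-0.5],[0.9,0.1,-0.5],[0.9,0.1,-0.5],[0.9,0,-0.5],[0,0,0]],"rot":[[0,0,0],[0,0,0],[0,0,0],[0,0,0],[0,0,0],[0,0,0],[0,0,0]],"grip":[0,0,0,0,0,0,0]}' >/dev/null
python3 tgt.py 3 0 22|head -2
```

```text
time_s: 18.0
tcp_pos: [0.5489, 0.0978, 0.2095]
ee_rot: [[-0.863, -0.064, -0.502], [-0.055, 0.998, -0.034], [0.503, -0.001, -0.864]]
wrist_force: [0.8, 0.6, -3.2]
gripper_width: 0.457
dpos mm [ 3.   0.3 -1.6] rot [ 0.1  -0.19  0.11] t 18.0
n [ 0.864  0.057 -0.5  ] force along -n -2.29 [ 0.76  0.57 -3.18]
dpos mm [-3.7 -0.1  2.3] rot [ 0.14 -0.26  0.12] t 18.5833
n [ 0.864  0.057 -0.5  ] force along -n 3.01 [-2.89 -0.22  0.99]
```

```bash
python3 -m jog '{"delta_pos":[[0.9,0,-0.5],[0.9,0.1,-0.5],[0.9,0,-0.5],[0,0,0],[0,0,0]],"rot":[[0,0,0],[0,0,0],[0,0,0],[0,0,0],[0,0,0]],"grip":[0,0,0,0,0]}' >/dev/null
python3 tgt.py 3 0 22|head -2; python3 -m jog '{"delta_pos":[[0.9,0,-0.5],[0.4,0,-0.25],[0,0,0],[0,0,0]],"rot":[[0,0,0],[0,0,0],[0,0,0],[0,0,0]],"grip":[0,0,0,0]}' >/dev/null
python3 tgt.py 3 0 22|head -2
```

```text
dpos mm [-6.4 -0.2  3.9] rot [ 0.14 -0.24  0.13] t 19.0
n [ 0.864  0.057 -0.5  ] force along -n 4.91 [-4.56 -0.26  1.91]
dpos mm [-7.1 -0.2  4.2] rot [ 0.14 -0.35  0.11] t 19.3333
n [ 0.864  0.057 -0.5  ] force along -n 6.39 [-5.9   1.07  2.7 ]
```

```bash
python3 -m jog '{"delta_pos":[[0.6,0,-0.35],[0,0,0],[0,0,0],[0,0,0],[0,0,0],[0,0,0],[0,0,0],[0,0,0],[0,0,0],[0,0,0]],"rot":[[0,0,0],[0,0,0],[0,0,0],[0,0,0],[0,0,0],[0,0,0],[0,0,0],[0,0,0],[0,0,0],[0,0,0]],"grip":[0,0,0,0,0,0,0,0,0,0]}' >/dev/null
python3 tgt.py 3 0 22|head -2; python3 -m jog '{"delta_pos":[[0.3,0,-0.2],[0,0,0],[0,0,0],[0,0,0],[0,0,0]],"rot":[[0,0,0],[0,0,0],[0,0,0],[0,0,0],[0,0,0]],"grip":[0,0,0,0,0]}' >/dev/null
python3 tgt.py 3 0 22|head -2;python3 pic.py pics/p5.png '[("scene",220,180,100,120,4),("top",220,150,100,120,4)]'
```

```text
dpos mm [-7.2 -0.2  4.3] rot [ 0.15 -0.42  0.1 ] t 20.1667
n [ 0.864  0.057 -0.5  ] force along -n 7.78 [-6.71  1.35  4.13]
dpos mm [-7.2 -0.2  4.3] rot [ 0.15 -0.46  0.09] t 20.5833
n [ 0.864  0.057 -0.5  ] force along -n 9.27 [-7.56  0.15  5.49]
[0.5591 0.0983 0.2036] [-7.46  1.47  5.6 ]
```

View pics/p5.png

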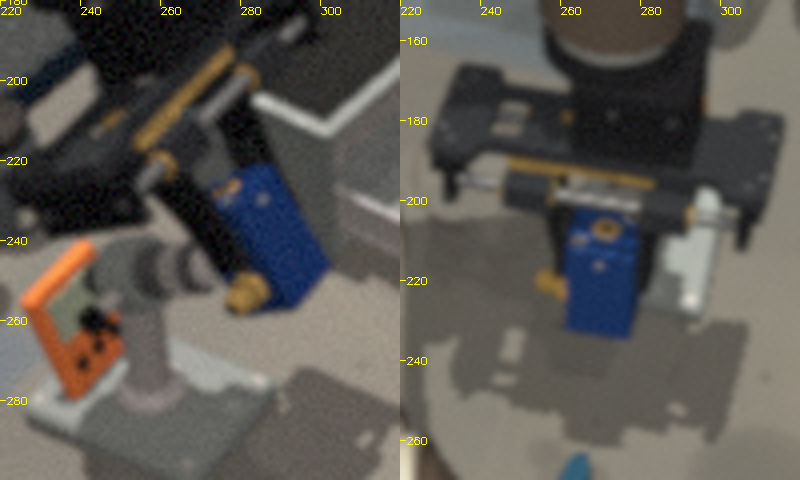

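The three-dot side is pressed; the one dot faces the robot and the nipple is at scene (280,253). Now I'll retreat, come upright and go over the drawer.

```bash
python3 -m jog '{"delta_pos":[[-4,-0.3,2.5],[-8,-0.5,5],[-12,-0.7,7],[-12,-0.7,7],[0,0,15],[0,0,20],[0,0,20],[0,-10,15],[0,-20,0],[0,-25,0]],"rot":[[0,0,0],[0,0,0],[0,0,0],[0,0,0],[0.3,-5,0],[0.3,-5,0],[0.4,-6,0],[0.4,-6,0],[0.4,-6,0],[0.1,-1.6,0]],"grip":[0,0,0,0,0,0,0,0,0,0]}' >/dev/null
python3 -m jog '{"delta_pos":[[3,-25,0],[3,-30,0],[3,-30,0],[3,-30,0],[0,-30,0],[0,-25,0],[0,-10,0],[0,0,0],[0,0,0]],"rot":[[0,0,-2],[0,0,-2],[0,0,-2],[0,0,-1.3],[0,0,0],[0,0,0],[0,0,0],[0,0,0],[0,0,0]],"grip":[0,0,0,0,0,0,0,0,0]}'
```

```text
time_s: 22.27
tcp_pos: [0.537, -0.1389, 0.2937]
ee_rot: [[-0.998, 0.066, -0.008], [0.066, 0.998, -0.0], [0.008, -0.001, -1.0]]
wrist_force: [-0.3, 0.2, -3.3]
gripper_width: 0.455
```

```bash
python3 -m jog '{"delta_pos":[[-4,1,-20],[-3,0,-35],[0,0,-35],[0,0,-35],[0,0,-30],[0,0,-20],[0,0,-10],[0,0,0],[0,0,0]],"rot":[[0,-0.5,0],[0,0,0],[0,0,0],[0,0,0],[0,0,0],[0,0,0],[0,0,0],[0,0,0],[0,0,0]],"grip":[0,0,0,0,0,0,0,0,0]}'
python3 pic.py pics/p6.png '[("scene",280,140,120,140,3),("top",310,180,120,140,3)]'
```

```text
time_s: 23.02
tcp_pos: [0.5308, -0.1371, 0.1097]
ee_rot: [[-0.998, 0.063, 0.001], [0.063, 0.998, -0.001], [-0.001, -0.001, -1.0]]
wrist_force: [1.3, -1.0, -2.9]
gripper_width: 0.455
[ 0.5315 -0.1375  0.1109] [ 0.27 -1.15 -3.27]
```

View pics/p6.png

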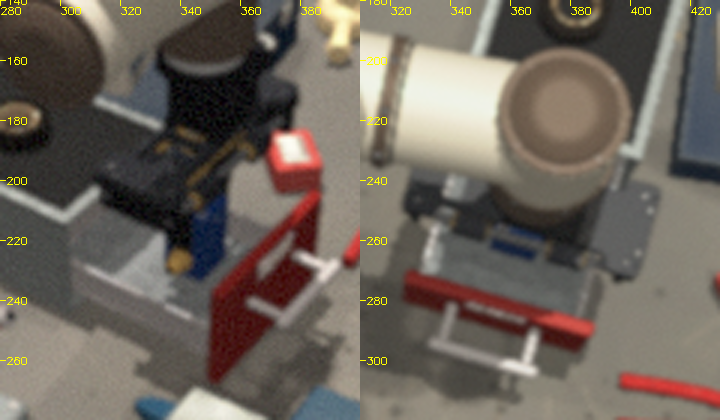

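The block hangs upright over the open part of the tray at scene (345,235), clear of panel and walls. I'll lower it slowly.

```bash
python3 -m jog '{"delta_pos":[[0,0,-6],[0,0,-6],[0,0,-3],[0,0,0],[0,0,0]],"rot":[[0,0,0],[0,0,0],[0,0,0],[0,0,0],[0,0,0]],"grip":[0,0,0,0,0]}'|sed -n '1,2p;4p'
for i in 1 2 3; do python3 -m jog '{"delta_pos":[[0,0,-1],[0,0,-0.5],[0,0,0]],"rot":[[0,0,0],[0,0,0],[0,0,0]],"grip":[0,0,0]}'|sed -n '2p;4p'; done
```

```text
time_s: 23.53
tcp_pos: [0.5296, -0.1379, 0.0938]
wrist_force: [0.1, -1.2, -3.3]
tcp_pos: [0.5298, -0.1378, 0.0925]
wrist_force: [-0.4, 0.5, -2.5]
tcp_pos: [0.5297, -0.1378, 0.0909]
wrist_force: [-0.8, 0.2, -3.3]
tcp_pos: [0.5301, -0.1378, 0.09]
wrist_force: [-0.9, 0.5, -0.2]
```

```bash
python3 -m jog '{"delta_pos":[[0,0,-0.4],[0,0,0],[0,0,0],[0,0,0],[0,0,0],[0,0,0],[0,0,0],[0,0,0]],"rot":[[0,0,0],[0,0,0],[0,0,0],[0,0,0],[0,0,0],[0,0,0],[0,0,0],[0,0,0]],"grip":[0,50,55,60,68,68,68,68]}'
python3 -m jog '{"delta_pos":[[0,0,5],[0,0,10],[0,0,25],[0,0,35],[0,0,35],[-10,0,30],[-30,0,20],[-35,0,0],[-35,0,0],[-30,0,0]],"rot":[[0,0,0],[0,0,0],[0,0,0],[0,0,0],[0,0,0],[0,0,0],[0,0,0],[0,0,0],[0,0,0],[0,0,0]],"grip":[68,68,68,68,68,68,50,20,0,0]}'
python3 pic.py pics/p7.png '[("scene",290,160,120,140,3),("top",310,180,120,160,3)]' || python3 pic.py pics/p7.png '[("scene",290,160,120,140,3),("top",310,180,120,140,3)]'
```

```text
time_s: 24.95
tcp_pos: [0.5298, -0.1378, 0.0891]
ee_rot: [[-0.998, 0.065, -0.001], [0.065, 0.998, -0.001], [0.001, -0.001, -1.0]]
wrist_force: [-0.7, 0.2, -0.5]
gripper_width: 0.676
time_s: 25.78
tcp_pos: [0.3877, -0.1378, 0.2503]
ee_rot: [[-0.998, 0.065, 0.001], [0.065, 0.998, -0.001], [-0.001, -0.0, -1.0]]
wrist_force: [0.6, 0.6, -0.4]
gripper_width: 0.462
[ 0.3898 -0.1379  0.2507] [0.08 0.37 0.45]Traceback (most recent call last):
  File "pic.py", line 9, in <module>
    a=eval(sys.argv[2]); cv2.imwrite(sys.argv[1],np.hstack([crop(*x) for x in a]))
                                                 ~~~~~~~~~^^^^^^^^^^^^^^^^^^^^^^^
    return _nx.concatenate(arrs, 1, dtype=dtype, casting=casting)
           ~~~~~~~~~~~~~~~^^^^^^^^^^^^^^^^^^^^^^^^^^^^^^^^^^^^^^^
ValueError: all the input array dimensions except for the concatenation axis must match exactly, but along dimension 0, the array at index 0 has size 420 and the array at index 1 has size 480
```

View pics/p7.png

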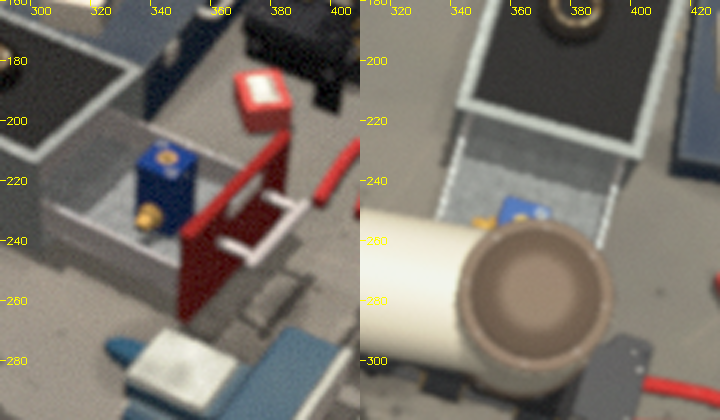

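The block stands released and upright in the drawer at scene (345,205). Next I'll go down in front of the handle with the jaws shut.

```bash
python3 -m jog '{"delta_pos":[[-3,4,-20],[0,0,-30],[0,0,-30],[0,0,-30],[0,0,-25],[0,0,-20],[0,0,-12],[0,0,-6],[0,0,0],[0,0,0]],"rot":[[0,0,0],[0,0,0],[0,0,0],[0,0,0],[0,0,0],[0,0,0],[0,0,0],[0,0,0],[0,0,0],[0,0,0]],"grip":[0,0,0,0,0,0,0,0,0,0]}'
```

```text
time_s: 26.82
tcp_pos: [0.388, -0.1338, 0.0763]
ee_rot: [[-0.998, 0.064, -0.0], [0.064, 0.998, -0.001], [0.0, -0.001, -1.0]]
wrist_force: [-0.4, -0.3, 0.3]
gripper_width: 0.002
```

```bash
python3 -m jog '{"delta_pos":[[4,-0.3,0],[4,-0.3,0],[3,-0.2,0],[2,-0.1,0],[2,-0.1,0],[2,-0.1,0],[2,-0.1,0],[3,-0.2,0],[4,-0.3,0],[5,-0.3,0]],"rot":[[0,0,0],[0,0,0],[0,0,0],[0,0,0],[0,0,0],[0,0,0],[0,0,0],[0,0,0],[0,0,0],[0,0,0]],"grip":[0,0,0,0,0,0,0,0,0,0]}'|sed -n '1,2p;4p'
python3 -m jog '{"delta_pos":[[6,-0.4,0],[7,-0.4,0],[7,-0.4,0],[7,-0.4,0],[7,-0.4,0],[7,-0.4,0],[7,-0.4,0],[7,-0.4,0],[7,-0.4,0],[7,-0.4,0]],"rot":[[0,0,0],[0,0,0],[0,0,0],[0,0,0],[0,0,0],[0,0,0],[0,0,0],[0,0,0],[0,0,0],[0,0,0]],"grip":[0,0,0,0,0,0,0,0,0,0]}'|sed -n '1,2p;4p'
```

```text
time_s: 27.65
tcp_pos: [0.4177, -0.1358, 0.076]
wrist_force: [-1.8, 0.2, -0.0]
time_s: 28.48
tcp_pos: [0.4874, -0.1398, 0.0761]
wrist_force: [-0.9, 1.3, -1.3]
```

```bash
python3 -m jog '{"delta_pos":[[6,-0.4,0],[6,-0.4,0],[6,-0.4,0],[6,-0.4,0],[5,-0.3,0],[4,-0.2,0],[3,-0.2,0],[3,-0.2,0],[3,-0.2,0],[0,0,0]],"rot":[[0,0,0],[0,0,0],[0,0,0],[0,0,0],[0,0,0],[0,0,0],[0,0,0],[0,0,0],[0,0,0],[0,0,0]],"grip":[0,0,0,0,0,0,0,0,0,0]}'|sed -n '1,2p;4p'
python3 -m jog '{"delta_pos":[[2,-0.1,0],[2,-0.1,0],[2,-0.1,0],[0,0,0]],"rot":[[0,0,0],[0,0,0],[0,0,0],[0,0,0]],"grip":[0,0,0,0]}'|sed -n '1,2p;4p'
```

```text
time_s: 29.32
tcp_pos: [0.5299, -0.1426, 0.0764]
wrist_force: [-0.3, 0.4, -0.3]
time_s: 29.65
tcp_pos: [0.532, -0.1428, 0.0758]
wrist_force: [-5.5, 0.5, 4.5]
```

```bash
for i in 1 2; do python3 -m jog '{"delta_pos":[[2,-0.1,0],[2,-0.1,0],[0,0,0]],"rot":[[0,0,0],[0,0,0],[0,0,0]],"grip":[0,0,0]}'|sed -n '1,4p'; done
```

```text
time_s: 29.9
tcp_pos: [0.5378, -0.1431, 0.0759]
ee_rot: [[-0.998, 0.065, -0.003], [0.065, 0.998, -0.001], [0.003, -0.001, -1.0]]
wrist_force: [-2.0, -1.4, -0.3]
time_s: 30.15
tcp_pos: [0.5442, -0.1432, 0.0764]
ee_rot: [[-0.998, 0.064, 0.002], [0.064, 0.998, -0.001], [-0.002, -0.001, -1.0]]
wrist_force: [0.1, 0.3, -0.9]
```

```bash
for i in 1 2 3; do python3 -m jog '{"delta_pos":[[1,-0.1,0],[1,-0.1,0],[0,0,0],[0,0,0]],"rot":[[0,0,0],[0,0,0],[0,0,0],[0,0,0]],"grip":[0,0,0,0]}'|sed -n '2p;4p'; done; python3 pic.py pics/p8.png '[("scene",280,160,120,140,3),("top",310,180,120,140,3)]'
```

```text
tcp_pos: [0.5445, -0.1433, 0.0761]
wrist_force: [-3.1, 1.1, 2.6]
tcp_pos: [0.5447, -0.1435, 0.0758]
wrist_force: [-5.4, 1.9, 4.4]
tcp_pos: [0.5448, -0.1436, 0.0756]
wrist_force: [-9.2, 2.8, 6.0]
[ 0.5448 -0.1436  0.0756] [-9.14  3.04  6.65]
```

View pics/p8.png

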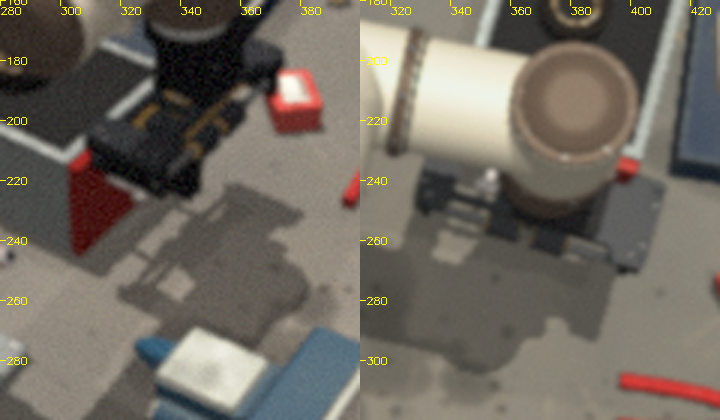

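The drawer meets a hard stop 14.8 mm past the catch start, and the panel is flush at scene (310,225). I'll back off and do a final check.

```bash
python3 -m jog '{"delta_pos":[[-5,0.3,0],[-10,0.6,0],[-20,1.2,0],[-25,1.5,0],[-20,1,20],[-10,0,35],[0,0,35],[0,0,35],[0,0,0],[0,0,0]],"rot":[[0,0,0],[0,0,0],[0,0,0],[0,0,0],[0,0,0],[0,0,0],[0,0,0],[0,0,0],[0,0,0],[0,0,0]],"grip":[0,0,0,0,0,0,0,0,0,0]}'
python3 -m jog '{"delta_pos":[[0,-30,10],[0,-30,10],[0,-30,10],[0,-30,0],[0,-30,0],[0,-30,0],[0,-10,0],[0,0,0],[0,0,0],[0,0,0]],"rot":[[0,0,0],[0,0,0],[0,0,0],[0,0,0],[0,0,0],[0,0,0],[0,0,0],[0,0,0],[0,0,0],[0,0,0]],"grip":[0,0,0,0,0,0,0,0,0,0]}'
python3 pic.py pics/p9.png '[("scene",220,140,190,240,2),("top",250,120,190,240,2)]'
```

```text
time_s: 32.08
tcp_pos: [0.4604, -0.1391, 0.2037]
ee_rot: [[-0.998, 0.064, 0.008], [0.064, 0.998, -0.001], [-0.008, -0.0, -1.0]]
wrist_force: [-0.2, 0.1, -1.1]
gripper_width: 0.008
time_s: 32.92
tcp_pos: [0.4585, -0.3283, 0.2302]
ee_rot: [[-0.998, 0.064, -0.002], [0.064, 0.998, 0.0], [0.002, -0.0, -1.0]]
wrist_force: [1.2, 0.1, -0.2]
gripper_width: 0.007
[ 0.4589 -0.3281  0.2309] [ 0.52 -0.29 -0.4 ]
```

The viewing limit is reached, so I'll check numerically. I'll compare the red panel's position now with its pixels in the picture taken at the hard stop (p8), and bystanders against the start image.

```bash
python3 - <<'E'
from h import *; from station import vision
now={n:vision.capture(n)["frame"] for n in("scene","top")}
red=lambda f:((f[...,0].astype(int)>90)&(f[...,1]<60)&(f[...,2]<70)) 
rd=lambda f:((f[...,0].astype(int)-np.maximum(f[...,1],f[...,2]))>50)
p8=cv2.imread("pics/p8.png")[:,:,::-1]; p8s=cv2.resize(p8[:,:360],(120,140),interpolation=cv2.INTER_AREA)
a=rd(p8s)[20:,:55]; b=rd(now["scene"][160:300,280:400])[20:,:55]
for m in(a,b):
    ys,xs=np.nonzero(m[:, :45]); print("panel left part: n",len(xs),"xmin",xs.min()+280,"ymax",ys.max()+180)
t=rd(now["top"])[200:300,320:420]; ys,xs=np.nonzero(t); 
for i in(0,):
    n,l,st,c=cv2.connectedComponentsWithStats(t.astype(np.uint8)); 
    for k in range(1,n):
        if st[k,4]>30: print("red comp",st[k]+[320,200,0,0,0])
m=[ys[xs==x].mean() for x in range(100) if (xs==x).any()]
for u in [(345,None),(398,None)]:
    col=ys[xs==u[0]-320]; 
    if len(col): print("panel col",u[0],"rows",col.min()+200,col.max()+200,plane(C["top"],(u[0],col.mean()+200),.11).round(3))
for n,boxes in {"top":{"pliers":(395,300,75,30),"screwdr":(330,328,105,20),"notebook":(135,250,95,80),"tape":(365,165,35,32),"flints":(425,260,35,28),"gauge":(255,170,50,60)}}.items():
    for k,(x,y,w,h) in boxes.items():
        d=np.abs(now[n][y:y+h,x:x+w].astype(int)-C[n]["frame"][y:y+h,x:x+w]).mean(); print(k,round(d,1))
E
```

```text
panel left part: n 170 xmin 303 ymax 242
panel left part: n 326 xmin 303 ymax 242
red comp [341 217  22  10 127]
panel col 345 rows 217 222 [ 0.605 -0.072  0.11 ]
pliers 27.2
screwdr 48.5
notebook 4.0
tape 27.3
flints 53.5
gauge 2.9
```

```bash
python3 - <<'E'
from h import *; from station import vision,r,finish_job
f=vision.capture("scene")["frame"]
for k,(x,y,w,h) in {"pliers":(393,188,34,44),"flints":(364,180,26,26),"screwdr":(414,206,22,70),"tape":(270,170,30,24),"notebook":(250,348,125,100),"small":(188,330,25,30)}.items():
    print(k,round(np.abs(f[y:y+h,x:x+w].astype(int)-C["scene"]["frame"][y:y+h,x:x+w]).mean(),1))
    A=C["scene"]["frame"][y:y+h,x:x+w]; res=cv2.matchTemplate(f[y-8:y+h+8,x-8:x+w+8],A,cv2.TM_CCOEFF_NORMED); print("  shift",np.array(np.unravel_index(res.argmax(),res.shape))-8,res.max().round(2))
print(r.sense()["time_s"])
E
```

```text
pliers 16.0
  shift [0 0] 0.86
flints 7.4
  shift [0 0] 0.99
screwdr 32.6
  shift [0 0] 0.77
tape 5.0
  shift [0 0] 0.98
notebook 6.5
  shift [0 0] 0.98
small 6.1
  shift [0 0] 0.99
33.1667
```

Nothing has shifted; the higher differences at the pliers and screwdriver are probably the arm and its shadow. Handing in.

```bash
python3 -c "
from station import r,finish_job
print(r.sense()['joint_velocities'].round(2)); print(finish_job())"
```

```text
[-0.28 -0.08  0.2   0.05 -0.04  0.05]
the job is handed in; nothing more can be done
None
```

I pressed the larger blue block's three plain sides on the gauge in dot order, set it down in the drawer and pushed the drawer shut. I handed the job in at about 33 s of the 67 s allowed.

- **Gauge presses:** Each side pushed the nose to its hard stop with about 10–11 N and was held there for at least a second. After the first press a corner fit showed the block had pivoted about 0.8° in the grip. I judged the other two presses by eye in the pictures only.
- **Placing:** The block touched the drawer floor with the tool at the expected height. The picture after release showed it standing upright.
- **Drawer:** It passed the catch and met a hard stop 14.8 mm beyond where the catch began, and it showed no roll-back after the arm let go.
- **Bystanders:** Template matching against the start picture gave zero shift for all five, but the pliers (0.86) and screwdriver (0.77) matched less well. I put that down to the arm and its shadow but did not confirm it.

**Not seen:** My last picture hit the 12-picture limit, so I checked the end state by numbers only. The block inside the shut drawer could not be seen, so I could not confirm that it is still standing.

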